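# Load a clock movement plate into the spring holder

### The arm

A 6-joint arm with a two-finger parallel gripper is mounted at the origin on the work surface. World frame = base frame: x ahead of the robot, y to its left, z up, the work surface at z = 0. Lengths are in m, angles in rad, forces in N, time in s.
With the tool pointing down it reaches from about 0.35 to 0.975 m from the base axis. Payload 4.9 kg.
Tool frame: the origin (TCP) lies at the very end of the fingers, on their centre line; the grasp point (between the pads) lies 19 mm behind it (manip.grasp_offset is the distance from the TCP to the grasp point, in m); z points along the fingers, y is the line along which they close (so a half turn about z gives the same grasp; the last joint's range is limited). The gripper opens to 85 mm and grips with 20 to 120 N. Pads are 22 mm wide; open, the fingers measure 114 mm over their backs; the gripper's body (76 mm by 85 mm) begins 54 mm behind the grasp point. The pads swing forward as they close: fully open they stand 13 mm farther back than shut.
Start: joints at [-1.388, 0.053, 1.613, -0, 1.476, -0.119], TCP at [0.186, -0.597, 0.231] pointing down, gripper open.
Joint ranges: [-3.01, 3.01], [-1.01, 2.22], [0.06, 2.58], [-1.02, 4.17], [0.09, 2.62], [-3.14, 3.14]. Speed limits (rad/s): [2.57, 2.57, 3.14, 3.14, 3.14, 3.14].

### API

Orientations are given as a unit quaternion [w, x, y, z].
In Python, from plant import manip, eyes, job_done, models gives the robot as it stands.
- The arm moves only by the tool servo_tool, never from a script. Its argument "motion" is one flat list of numbers, 5 for each row, row after row: the opening, from -1 (shut) to 1 (fully open), then the shift along the tool's x, y, z normalised to -1 to 1, where 1 is 120 mm, then the turn about the tool's z normalised to -1 to 1, where 1 is 45 degrees. A call has 1 to 5 rows; each row is the pose to reach, as a shift and turn from the pose commanded when the call began, along the tool's axes at that moment; what a row does not reach only later rows make up. A row lasts 1/8 s, in which the tool goes at most 62.5 mm and 10.7 degrees, less where a joint would pass 70% of its speed; a pose out of reach is approached as far as the arm can. A call with a number of a shift or a turn outside -1 to 1 is refused whole. A call with a gripper value outside its range is refused whole. The fingers move at their own pace and stop on an object; the grip force is fixed at half the most. Time passes only in rows, so rows that repeat a pose let the fingers close. It gives the time, the measured TCP pose, the force, the opening and the grip force at its end, in the units of the state.
- manip.state(): the state, without advancing time (a new reading comes with each control period).
- eyes.grab_frame(name): name is "scene" or "top" or "wrist"; returns (picture, depth): 384x512x3 uint8, red, green, blue; 384x512 float32, m along the optical axis (not along the pixel's ray), 0 where there is no reading.
- eyes.camera_params(name): a dict with "fov_y" (degrees; the focal length in pixels is half the picture's height over the tangent of half this angle, whatever the lens; pixels are square), "cx", "cy" (the principal point, pixels), "pose" (4x4, takes a point from camera to world coordinates); the wrist camera has in their place "T_tool_cam" (4x4, takes a point from camera to tool coordinates, whose origin is the TCP and whose axes are the flange's). Camera axes: x right, y up, looking along -z (the intrinsics and any distortion apply to the point x, -y, -z); pixel columns grow to the right and rows downward; lengths in m; the calibration is good to about 2 mm. A picture is of the moment at which its call begins: read the wrist's pose just before it. camera_params takes no time and is no camera call.
- job_done(): hands the job in; it is judged then, once.
Trained networks look in the newest picture that a camera, given by its name, has taken for a name from the list of things; names that differ only in an ending like _2 or _b are one class to them, and where a whole thing is asked for, a point or a joint stands for the part that bears it (a point fixed in the world has none). Each returns a list of dicts, best first, with "p" (0 to 1); they miss things now and then, are a little off and sometimes report something else, mostly with a low value. They report only what shows in the picture. A call takes as long as a camera call. They do not tell look-alikes from the thing itself.
- models.regions_of(camera, label): "mask" (384x512 bool, what is visible of it) and "pixel" ([column, row] in pixels, amid what is visible of it).
The state is a dict: "time": time; "joint_pos": joint angles; "joint_vel": joint speeds; "joint_efforts": joint torques, N m; "tool_pos": TCP position; "tool_rot": TCP orientation; "contact_force": force on the tool from outside, world axes, zero at the start; "ft_torque": the same for the moment, N m; "gripper_width": opening from 0.0 (shut) to 1.0 (fully open); "grasp_force": force on a finger pad.
Only numpy, scipy, OpenCV 4.12 (cv2) and the standard library are available. Lean on these libraries where they do the work, as an engineer would, in place of code of your own. Each camera call takes 0.05 s, during which the arm holds its last target. There are 200 camera calls.

### The job

Pick the brass movement plate up by its steel block and load it into the blue spring holder: push one short end under the lip of one sprung jaw, lower the other end inside the other jaw and let go, so that the springs centre it, level on the ledges with both ends under the lips, and midway across the jaws. Then swing the holder's hold-down arm in over the plate all the way to its stop, square across the plate, and leave the jar, the screwdriver and the blue case where they are.

Things in the scene. Friction and masses are not known exactly. Their poses are not given: they have to be found in the camera images.
- plate_center (a point): Centre of the loose brass plate (0.3 to 0.55 kg), 20 mm above its underside. Plate 160 mm long (x), 70 wide (y), 6 thick, z up. Fixed on the middle of its top: a steel block to hold it by, 28 mm along x, 36 along y, 34 high (top 20 mm above this point). Two flat wheels on it, under 5 mm high, are for looks. Either way round will do. It starts flat on the board.
- board: Fixed wooden board 220 x 130 mm, 12 mm thick, on which the plate lies at the start. Origin: centre of its underside, on the bench.
- holder: Blue spring holder fixed on the bench. Base 284 x 100 mm, top face at z = 24 mm. Origin: centre of its underside; x = jaw axis, z up. Two like steel jaws, 44 mm wide, face each other at -x and +x (see the jaw joints and seat). Brackets 129 to 141 mm out along x rise to z = 52 mm. Hold-down arm at its -y side.
- seat (a point): Fixed point of the holder where plate_center lies when seated: x = 0, y = 0, z = 54 mm of the holder. The plate then rests on both ledges, each jaw pushed out 3 mm. Jaw back walls at rest are 154 mm apart, lips 144 mm: to get the 160 mm plate in, one jaw must be pushed out by at least 11 mm (14 to 16 is comfortable).
- jaw_a (a joint): Slide of the -x jaw: 0 at rest, grows outward (to -x) to 0.020 m. Sprung: 1.5 N at 0, 0.25 N more per mm. At rest, distances along -x from the holder's origin: ledge from 61 mm, its top at z = 34 mm; back wall at 77 mm; lip over the ledge from 72 mm out, underside z = 46, flat top z = 52 mm (slot 12 mm high, 5 mm deep); jaw ends at 97 mm.
- jaw_b (a joint): Slide of the +x jaw, the mirror image of the other, with the same spring: 0 at rest, grows outward (to +x) to 0.020 m.
- holddown (a joint): Hold-down arm on a vertical hinge at x = 48, y = -60 mm of the holder. 0 rad = swung out along the holder's +x; grows anticlockwise from above to its stop at 1.57, along +y, square over the plate. Light friction (1 N at the knob), no spring, stays put. Bar 14 mm wide, z = 55 to 63 mm; a rubber foot under the knob reaches down to z = 43 mm, 3 mm above a seated plate.
- bar_knob (a point): Middle of the arm's upright round knob, 16 mm in diameter, 36 mm tall (z = 63 to 99 mm above the bench), 38 mm from the hinge axis. It can be pinched from above or pushed sideways.
- jar: Bystander: glass jar with lid, 60 mm across, 70 mm tall. Origin under its centre.
- driver: Bystander: screwdriver lying on the bench.
- case: Bystander: closed blue plastic case 90 x 140 x 50 mm. Origin under its centre.
There are look-alikes about, which are no part of the job. Of the things shaped like the part that bears plate_center, the brass one is meant.

How it is judged:
On the way, in this order (a step that is already met when the one before it is completed fails the run):
1. the plate sits level and centred in both jaws, let go, under the lips (x of plate_center in the frame of holder between -0.004 and 0.004 m and y of plate_center in the frame of holder between -0.009 and 0.009 m and z of plate_center in the frame of holder between 0.0495 and 0.0575 m and angle between the x axis of plate_center and the x axis of holder, either way round below 0.08 rad and angle between plate_center's own z axis and vertical below 0.05 rad and linear speed of plate below 0.03 m/s and contact force between plate and the fingers below 0.1 N), for 0.2 s.
2. the hold-down arm is swung in over the plate to its stop (value of joint holddown above 1.4 rad), for 0.1 s.
At the end, for the whole second after the job is handed in: Plate at rest in the holder: within 4 mm of its centre along the jaw axis and 9 mm across, on the ledges (-4.5 to +3.5 mm in height), level within 0.05 rad, along the jaw axis within 0.08 rad; hold-down arm within 0.17 rad of its stop over the plate (joint above 1.4) (x of plate_center in the frame of holder between -0.004 and 0.004 m and y of plate_center in the frame of holder between -0.009 and 0.009 m and z of plate_center in the frame of holder between 0.0495 and 0.0575 m and angle between the x axis of plate_center and the x axis of holder, either way round below 0.08 rad and angle between plate_center's own z axis and vertical below 0.05 rad and linear speed of plate below 0.03 m/s and value of joint holddown above 1.4 rad and angular speed of plate below 0.2 rad/s); the robot touches nothing.
It fails at once if a bystander (jar, screwdriver or case) is moved more than 30 mm (distance of any of jar, driver, case from where it was at the start of the episode above 0.03 m).
It also fails if it takes over 58 s, if anything falls off the work surface, if the arm or the gripper's body presses on something with over 40 N, if the wrist force passes 120 N, or if a joint passes its speed limit or range.

## Working session

There is one attempt and no reset: what is moved stays moved. The work goes in short steps, Python scripts to look and compute and a tool call to move; the robot and the scene stay as the last step left them, time stands still between calls to the robot, and variables do not carry over. Pictures are saved under pics/ and viewed, at most 10 in all, crops included, and the job is handed in when it is done.

Besides the shell and the picture viewer there is one more tool, called after "Emit:" as name(argument=value, ...) on one line, values as JSON. servo_tool: Moves the arm, as the interface text tells. Its arguments: {"type":"object","properties":{"motion":{"type":"array","items":{"type":"number","minimum":-1,"maximum":1}}},"required":["motion"]}

```bash
mkdir -p pics; ls; python3 - <<'E'
from plant import manip, eyes, models
import cv2,numpy as np
print(manip.state())
ims=[]
for n in("scene","top"):
    im,d=eyes.grab_frame(n); p=eyes.camera_params(n); print(n,p)
    np.savez(f"{n}.npz",im=im,d=d); cv2.imwrite(f"pics/{n}0.png",im[:,:,::-1])
    for l in("plate_center","holder","board","bar_knob","jar","driver","case"):
        for r in models.regions_of(n,l): print(n,l,r["p"],r["pixel"],r["mask"].sum())
print(manip.state()["time"])
E
```

```text
pics
{'time': 0.0, 'joint_pos': array([-1.38803240e+00,  5.33543150e-02,  1.61429535e+00,  3.17492552e-05,
        1.47599365e+00, -1.19001538e-01]), 'joint_vel': array([-0.00025008, -0.00110385, -0.00016771,  0.00048088, -0.00058796,
        0.00161279]), 'joint_efforts': array([-1.13600130e-03, -3.93684232e+01, -3.70175028e+01, -2.46050768e-04,
        7.02219957e-03, -6.47189822e-07]), 'tool_pos': array([ 0.18564831, -0.596141  ,  0.23006379]), 'tool_rot': array([-1.02531399e-03,  9.88638488e-01,  1.50309313e-01, -1.68894839e-05]), 'contact_force': array([ 0.55753264, -0.80516611,  0.54547218]), 'ft_torque': array([ 0.00254236,  0.01677969, -0.04994371]), 'grasp_force': 0.0, 'gripper_width': 1.0003431486064}
scene {'fov_y': 55.33499703036353, 'cx': 255.11436158230924, 'cy': 193.02988825504067, 'pose': array([[ 0.68341782, -0.49931261,  0.53256643,  1.15487152],
       [ 0.72999367,  0.47443023, -0.49196057, -0.47599906],
       [-0.0070235 ,  0.72498474,  0.68872911,  0.75374526],
       [ 0.        ,  0.        ,  0.        ,  1.        ]])}
scene plate_center 0.92 [219.7, 198.0]
[... 241 characters left out ...]
ene driver 0.65 [325.7, 141.2] 218
scene case 0.77 [86.9, 285.1] 3059
top {'fov_y': 53.90277057186296, 'cx': 257.2353121450683, 'cy': 192.17404927323022, 'pose': array([[-0.00425335,  0.9947662 , -0.10208875,  0.52698672],
       [-0.9999205 , -0.00544271, -0.01137452, -0.01283189],
       [-0.01187063,  0.10203225,  0.99471026,  1.31479553],
       [ 0.        ,  0.        ,  0.        ,  1.        ]])}
top plate_center 0.91 [265.5, 233.7] 955
top plate_center 0.71 [199.5, 219.6] 896
top holder 0.89 [317.9, 231.5] 2741
top board 0.62 [214.7, 222.9] 1512
top bar_knob 0.46 [335.6, 212.8] 63
top jar 0.7 [250.1, 158.7] 245
top driver 0.61 [141.3, 228.9] 204
top case 0.87 [392.9, 224.3] 1329
0.8
```

View pics/scene0.png

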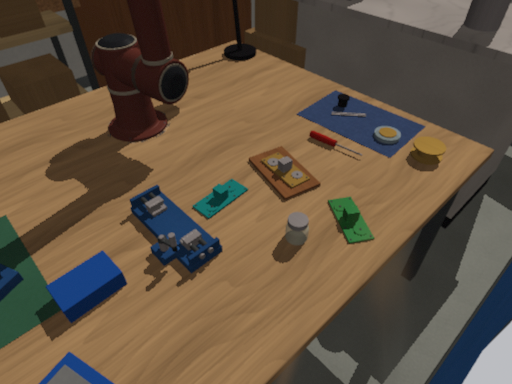

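```bash
python3 - <<'E'
import cv2,numpy as np
im=np.load("top.npz")["im"]
cv2.imwrite("pics/topcrop.png",cv2.resize(im[130:290,110:430,::-1],None,fx=2.5,fy=2.5,interpolation=cv2.INTER_CUBIC))
E
```

```text
(no output)
```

View pics/topcrop.png

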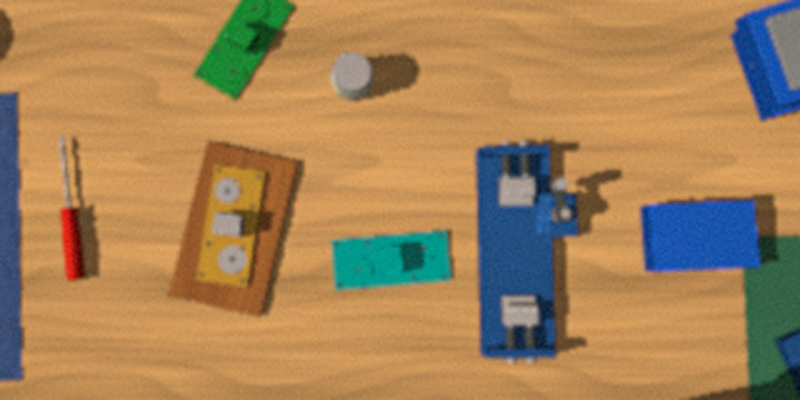

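Three plate-shaped things: teal at scene (220,198), green at (349,219), brass on the wooden board at (286,168), which is (200,220) in the top view. The brass one fits because of its colour and because it lies on the board; the enlarged crop shows it. The holder is at top (318,231) with its jaw axis near world x. The hold-down hinge is on the -y, far-x side, and the knob is swung out to +x.

```bash
cat > h.py <<'E'
import numpy as np,cv2
from plant import manip,eyes,models
from scipy.spatial.transform import Rotation as R
def T_tool(s):
    T=np.eye(4);w,x,y,z=s["tool_rot"];T[:3,:3]=R.from_quat([x,y,z,w]).as_matrix();T[:3,3]=s["tool_pos"];return T
def grab(n):
    s=manip.state();im,d=eyes.grab_frame(n);p=eyes.camera_params(n)
    P=p["pose"] if "pose" in p else T_tool(s)@p["T_tool_cam"]
    return im,d,cloud(d,p,P)
def cloud(d,p,P):
    h,w=d.shape;f=h/2/np.tan(np.radians(p["fov_y"]/2));v,u=np.mgrid[:h,:w]
    X=np.stack([(u-p["cx"])/f*d,-(v-p["cy"])/f*d,-d],-1)
    W=X@P[:3,:3].T+P[:3,3];W[d==0]=np.nan;return W
def rect(pts):
    (c,(a,b),t)=cv2.minAreaRect((pts*1000).astype(np.float32))
    if a<b:a,b,t=b,a,t+90
    return np.round(c,1),round(a,1),round(b,1),round((t+90)%180-90,2)
def yaw(s):
    T=T_tool(s);return np.degrees(np.arctan2(T[1,0],T[0,0]))
E
python3 - <<'E'
from h import *
z=np.load("top.npz");p=eyes.camera_params("top");W=cloud(z["d"],p,p["pose"]);im=z["im"].astype(int)
hsv=cv2.cvtColor(z["im"],cv2.COLOR_RGB2HSV)
def win(u0,u1,v0,v1):
    m=np.zeros(W.shape[:2],bool);m[v0:v1,u0:u1]=1;return m
H=W[:,:,2]
b=win(175,235,180,260)&(H>.006)
print("board",rect(W[b][:,:2]),np.median(H[b]))
k=b&(H>.035);print("block",k.sum(),W[k].mean(0))
m=win(187,218,194,247)&(hsv[:,:,1]>150)&(hsv[:,:,0]>18)&(hsv[:,:,0]<32); print("brass",rect(W[m][:,:2]),m.sum(),np.median(H[m]))
h=win(298,333,185,276)&(H>.012)
print("holder",rect(W[h][:,:2]),np.median(H[h]))
k=win(325,350,190,225)&(H>.07);print("knob",k.sum(),W[k].mean(0) if k.any() else 0)
for r in [(310,325,195,215),(310,325,245,262)]:
    k=win(*r)&(H>.042)&(H<.065);print("jaw",k.sum(),W[k].mean(0))
print(eyes.camera_params("wrist"),yaw(manip.state()))
E
```

```text
board (array([568.6, 185.1]), 273.3, 204.5, 0.15) 0.014576266894180456
block 99 [0.56510018 0.19085517 0.05212032]
brass (array([566.4, 188.9]), 160.1, 65.9, -13.64) 489 nan
holder (array([ 529.5, -199.7]), 289.9, 105.5, 0.05) 0.02588141641963526
knob 30 [ 0.61131422 -0.24631122  0.09187926]
jaw 147 [ 0.62035094 -0.19626579  0.05058913]
jaw 115 [ 0.44383724 -0.19772992  0.0515818 ]
{'fov_y': 59.90762531238718, 'cx': 256.55492238084116, 'cy': 200.31876128879512, 'T_tool_cam': array([[-5.29400810e-04,  9.55102209e-01,  2.96276037e-01,
         7.66932152e-02],
       [ 9.99999842e-01,  4.49872948e-04,  3.36598536e-04,
         4.74029861e-04],
       [ 1.88199431e-04,  2.96276169e-01, -9.55102296e-01,
        -1.42907965e-01],
       [ 0.00000000e+00,  0.00000000e+00,  0.00000000e+00,
         1.00000000e+00]])} 17.290009545606342
```

Emit:
servo_tool(motion=[1,1,-0.65,0,-1,1,1,-0.65,0,-1,1,1,-0.65,0,-1,1,1,-0.65,0,-1,1,1,-0.65,0,-1])

```text
time: 1.42
tool_pos: [0.2774, -0.4864, 0.2315]
tool_rot: [0.0, 0.856, 0.517, -0.0]
contact_force: [0.4, -0.5, 1.0]
gripper_width: 0.996
grasp_force: 0.0
```

Emit:
servo_tool(motion=[1,1,0.25,0,-0.615,1,1,0.25,0,-0.615,1,1,0.25,0,-0.615])

```text
time: 1.8
tool_pos: [0.3615, -0.392, 0.2314]
tool_rot: [0.0, 0.705, 0.709, 0.0]
contact_force: [-0.3, 0.3, 0.3]
gripper_width: 0.995
grasp_force: 0.0
```

Emit:
servo_tool(motion=[1,0.85,0.7,0,0,1,0.85,0.7,0,0,1,0.85,0.7,0,0])

```text
time: 2.17
tool_pos: [0.4451, -0.2902, 0.2314]
tool_rot: [0.0, 0.707, 0.708, 0.0]
contact_force: [0.1, -0.3, 0.4]
gripper_width: 0.997
grasp_force: 0.0
```

Emit:
servo_tool(motion=[1,0.8,0.7,0,0,1,0.8,0.7,0,0,1,0.8,0.7,0,0,1,0.8,0.7,0,0])

```text
time: 2.68
tool_pos: [0.5273, -0.1973, 0.2311]
tool_rot: [-0.0, 0.708, 0.706, -0.0]
contact_force: [0.8, -0.1, -0.0]
gripper_width: 1.0
grasp_force: 0.0
```

```bash
python3 - <<'E'
from h import *
s=manip.state();print(s["time"],s["tool_pos"],yaw(s))
im,d,W=grab("wrist");np.savez("wh.npz",im=im,W=W)
cv2.imwrite("pics/wh.png",im[:,:,::-1])
E
```

```text
2.675 [ 0.52729176 -0.19727729  0.2311022 ] 89.88938526710969
```

View pics/wh.png

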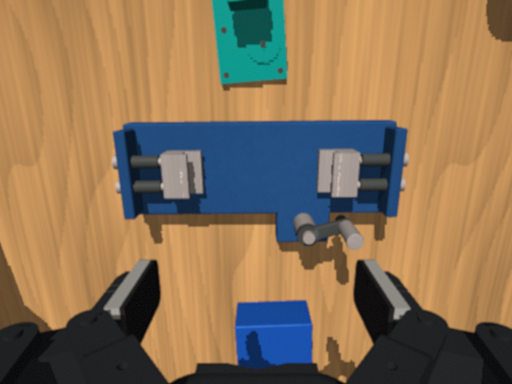

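The holder is centred near wrist pixel (262,170). The jaw tops are at (178,175) and (346,173), the hinge post at (306,230) and the knob at (353,240), swung out.

```bash
python3 - <<'E'
from h import *
z=np.load("wh.npz");W=z["W"];H=W[:,:,2]
v,u=np.mgrid[:384,:512]
def w(u0,u1,v0,v1,a,b):return (u>=u0)&(u<u1)&(v>=v0)&(v<v1)&(H>a)&(H<b)
m=w(120,400,115,220,.02,.028);print("base",rect(W[m][:,:2]),np.median(H[m]))
ja=w(150,210,140,205,.044,.06);jb=w(310,368,140,205,.044,.06)
for m in(ja,jb):print("jawtop",rect(W[m][:,:2]),np.median(H[m]),np.nanpercentile(W[m][:,0],[2,98]),np.nanpercentile(W[m][:,1],[2,98]))
for b in((105,135,120,220),(385,412,115,220)):
  m=w(*b,.046,.06);print("bracket",m.sum(),rect(W[m][:,:2]))
for n,b in(("hinge",(290,325,205,250)),("knob",(330,370,205,255))):
  m=w(*b,.05,.12);t=np.nanmax(np.where(m,H,np.nan)); m2=m&(H>t-.006);print(n,t,m2.sum(),rect(W[m2][:,:2]))
E
```

```text
base (array([ 531.4, -199.8]), 281.9, 107.1, 0.4) 0.02431095112966772
jawtop (array([ 439.2, -197. ]), 44.5, 41.1, -89.94) 0.05210245188988011 [0.42202414 0.4593805 ] [-0.21794949 -0.17515119]
jawtop (array([ 622.2, -195.6]), 44.3, 38.3, -89.41) 0.05215855006107015 [0.60334554 0.6383123 ] [-0.21646757 -0.17379561]
bracket 1286 (array([ 394.4, -197. ]), 89.7, 22.2, 85.46)
bracket 1319 (array([ 667.9, -194.6]), 89.1, 23.3, -84.65)
hinge 0.07161863117725048 121 (array([ 579.6, -255.6]), 11.8, 11.0, -84.01)
knob 0.10090523625422837 252 (array([ 616.3, -245.8]), 15.5, 15.5, -28.18)
```

Emit:
servo_tool(motion=[1,1,0.1,0,0,1,1,0.1,0,0,1,1,0.1,0,0])

```text
time: 3.1
tool_pos: [0.5393, -0.0752, 0.2314]
tool_rot: [0.0, 0.707, 0.708, 0.0]
contact_force: [0.8, -0.7, 0.3]
gripper_width: 1.0
grasp_force: 0.0
```

Emit:
servo_tool(motion=[1,1,0.1,0,0.2,1,1,0.1,0,0.2,1,1,0.1,0,0.2])

```text
time: 3.48
tool_pos: [0.5518, 0.0443, 0.2314]
tool_rot: [0.0, 0.76, 0.65, -0.0]
contact_force: [0.5, -1.3, 0.8]
gripper_width: 0.997
grasp_force: 0.0
```

Emit:
servo_tool(motion=[1,1,0.1,0,0,1,1,0.1,0,0,1,1,0.1,0,0,1,1,0.1,0,0])

```text
time: 3.98
tool_pos: [0.5828, 0.1579, 0.2311]
tool_rot: [0.0, 0.761, 0.648, -0.001]
contact_force: [-0.2, 0.3, 0.2]
gripper_width: 1.0
grasp_force: 0.0
```

```bash
python3 - <<'E'
from h import *
s=manip.state();print(s["time"],s["tool_pos"],yaw(s))
im,d,W=grab("wrist");np.savez("wp.npz",im=im,W=W)
cv2.imwrite("pics/wp.png",im[:,:,::-1])
for r in models.regions_of("wrist","plate_center"): print(r["p"],r["pixel"],r["mask"].sum(),rect(W[r["mask"]&(np.abs(W[:,:,2]-.018)<.008)][:,:2]))
E
```

```text
3.975 [0.58283681 0.15789913 0.23108564] 80.8326135188241
0.83 [462.7, 106.8] 7938 (array([805.8, 189.7]), 72.4, 39.4, -22.87)
0.81 [226.4, 305.2] 5940 (array([520.6, -19.8]), 122.6, 35.2, -69.86)
0.61 [234.8, 137.8] 10356 (array([567. , 192.2]), 164.8, 74.4, -8.4)
```

View pics/wp.png

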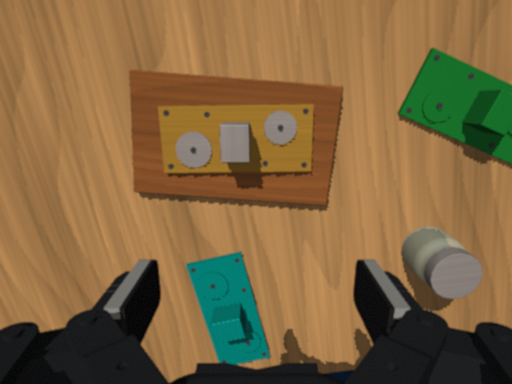

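The wrist view shows the brass plate on the wooden board, block at pixel (235,143). Teal (226,305) and green (462,107) are the look-alikes. This enlarged view confirms the brass one.

```bash
python3 - <<'E'
from h import *
z=np.load("wp.npz");W=z["W"];H=W[:,:,2];im=z["im"]
hsv=cv2.cvtColor(im,cv2.COLOR_RGB2HSV);v,u=np.mgrid[:384,:512]
w=(u>150)&(u<325)&(v>95)&(v<185)
m=w&(hsv[:,:,0]>17)&(hsv[:,:,0]<35)&(hsv[:,:,1]>120)&(H<.024)
m=cv2.morphologyEx(m.astype(np.uint8),cv2.MORPH_OPEN,np.ones((3,3)))>0
print("brass",rect(W[m][:,:2]),np.median(H[m]))
b=w&(H>.046);print("blocktop",rect(W[b][:,:2]),np.median(H[b]),b.sum())
b=w&(H>.020)&(H<.027);print("wheels H",np.percentile(H[b],[50,95]))
E
```

```text
brass (array([568.3, 192.6]), 161.4, 71.6, -8.51) 0.018390681071580428
blocktop (array([567.8, 193.4]), 36.3, 28.1, 81.51) 0.05226100275122686 1105
wheels H [0.02071992 0.02210412]
```

Emit:
servo_tool(motion=[1,0.27,-0.17,0.5,-0.015,1,0.27,-0.17,0.96,-0.015,1,0.27,-0.17,0.96,-0.015,1,0.27,-0.17,0.96,-0.015])

```text
time: 4.58
tool_pos: [0.5689, 0.1945, 0.1185]
tool_rot: [0.001, 0.757, 0.653, 0.001]
contact_force: [0.6, -0.8, 1.0]
gripper_width: 0.999
grasp_force: 0.0
```

```bash
python3 - <<'E'
from h import *
s=manip.state();print(s["time"],s["tool_pos"],yaw(s))
T=T_tool(s);d=np.array([.568,.193,.0245])-s["tool_pos"];print((T[:3,:3].T@d)/.12)
E
```

```text
4.575 [0.56893105 0.19451937 0.11850711] 81.55356560218227
[-0.0142836  -0.00804942  0.78336172]
```

Emit:
servo_tool(motion=[1,-0.005,0,0.4,0,1,-0.005,0,0.76,0,1,-0.005,0,0.76,0,1,-0.005,0,0.76,0])

```text
time: 5.08
tool_pos: [0.5703, 0.195, 0.0289]
tool_rot: [0.001, 0.757, 0.653, 0.003]
contact_force: [-0.4, 0.8, 1.2]
gripper_width: 1.0
grasp_force: 0.0
```

Emit:
servo_tool(motion=[-1,0,0,0,0,-1,0,0,0,0,-1,0,0,0,0,-1,0,0,0,0,-1,0,0,0,0])

```text
time: 5.7
tool_pos: [0.5679, 0.195, 0.0258]
tool_rot: [0.0, 0.757, 0.654, 0.0]
contact_force: [-1.5, 0.5, 6.4]
gripper_width: 0.319
grasp_force: 62.4
```

Emit:
servo_tool(motion=[-1,0,0,0,0,-1,0,0,0,0,-1,0,0,0,0])

```text
time: 6.08
tool_pos: [0.5678, 0.195, 0.0258]
tool_rot: [0.0, 0.757, 0.654, 0.0]
contact_force: [-1.2, -0.3, 5.2]
gripper_width: 0.315
grasp_force: 62.5
```

Emit:
servo_tool(motion=[-1,0,0,-0.2,0,-1,0,0,-0.6,0,-1,0,0,-1,0,-1,0,0,-1,0,-1,0,0,-1,0])

```text
time: 6.7
tool_pos: [0.5658, 0.1945, 0.1423]
tool_rot: [-0.001, 0.757, 0.654, -0.002]
contact_force: [-0.9, -0.4, -4.7]
gripper_width: 0.317
grasp_force: 61.4
```

Emit:
servo_tool(motion=[-1,-0.4,0,-0.2,-0.2,-1,-0.8,0,-0.2,-0.2,-1,-1,-0.1,-0.2,-0.2,-1,-1,-0.1,-0.2,-0.2])

```text
time: 7.2
tool_pos: [0.5354, 0.0765, 0.165]
tool_rot: [-0.002, 0.704, 0.71, -0.002]
contact_force: [0.1, 0.9, -4.6]
gripper_width: 0.313
grasp_force: 61.1
```

```bash
python3 - <<'E'
from h import *
s=manip.state();print(s["time"],s["tool_pos"],yaw(s),s["gripper_width"],s["contact_force"])
im,d,W=grab("wrist")
cv2.imwrite("pics/held.png",im[:,:,::-1])
T=np.linalg.inv(T_tool(s));L=W@T[:3,:3].T+T[:3,3]
hsv=cv2.cvtColor(im,cv2.COLOR_RGB2HSV)
m=(hsv[:,:,0]>17)&(hsv[:,:,0]<35)&(hsv[:,:,1]>120)&(np.abs(L[:,:,2]-.006)<.012)
m=cv2.morphologyEx(m.astype(np.uint8),cv2.MORPH_OPEN,np.ones((3,3)))>0
P=L[m];print(m.sum(),rect(P[:,:2]),np.median(P[:,2]))
A=np.c_[P[:,:2],np.ones(len(P))];print("z fit",np.linalg.lstsq(A,P[:,2],rcond=None)[0])
E
```

```text
7.2 [0.53536194 0.0765298  0.16499105] 90.49948726177948 0.31266349311056374 [ 0.149636    0.94799616 -4.64066564]
20672 (array([1.3, 1.1]), 160.9, 65.4, -89.93) 0.007501812911032343
z fit [0.00969915 0.00104342 0.00747811]
```

View pics/held.png

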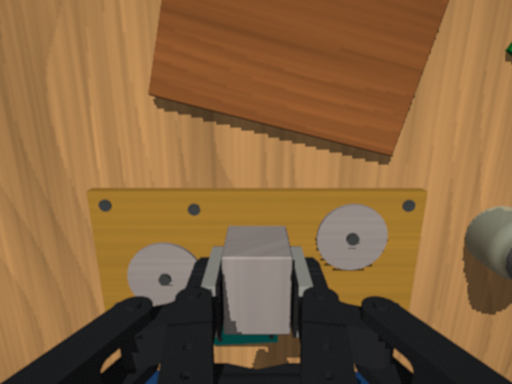

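Emit:
servo_tool(motion=[-1,-0.5,0.02,0,-0.244,-1,-0.9,0.02,0,-0.244,-1,-0.9,0.02,0,-0.244,-1,-0.9,0.02,0,-0.244])

```text
time: 7.75
tool_pos: [0.5413, -0.0293, 0.1675]
tool_rot: [-0.001, 0.632, 0.775, -0.0]
contact_force: [-0.3, -0.3, -4.0]
gripper_width: 0.316
grasp_force: 61.2
```

```bash
cat >> h.py <<'E'
def go(cx,cy,th,z):
    """plate centre in holder (mm), angle deg, TCP z -> move numbers"""
    s=manip.state();T=T_tool(s);a=np.radians(.45)
    c=np.array([.5308,-.196])+np.array([[np.cos(a),-np.sin(a)],[np.sin(a),np.cos(a)]])@np.array([cx,cy])/1000
    y=np.radians(90.45+th);off=-.0015*np.array([np.cos(y),np.sin(y)])+.0005*np.array([np.sin(y),-np.cos(y)])
    t=np.r_[c-off,z];print("t",s["time"],"tcp",s["tool_pos"],"yaw",yaw(s),"F",s["contact_force"],"w",s["gripper_width"])
    print("move",np.round(T[:3,:3].T@(t-s["tool_pos"])/.12,3),"turn",round(-(np.degrees(y)-yaw(s))/45,3))
E
python3 -c "
from h import *
go(13.5,50.3,11,.11)"
```

```text
t 7.75 tcp [ 0.54127759 -0.02925588  0.16749161] yaw 101.6329935318122 F [-0.30274842 -0.33656652 -3.9913011 ] w 0.31634652948563957
move [-0.942 -0.177  0.478] turn 0.004
```

Emit:
servo_tool(motion=[-1,-0.45,-0.09,0.15,0,-1,-0.94,-0.177,0.3,0,-1,-0.94,-0.177,0.48,0,-1,-0.94,-0.177,0.48,0,-1,-0.94,-0.177,0.48,0])

```text
time: 8.38
tool_pos: [0.544, -0.1436, 0.1117]
tool_rot: [0.0, 0.631, 0.776, 0.0]
contact_force: [0.3, -0.1, -4.1]
gripper_width: 0.318
grasp_force: 61.0
```

```bash
python3 -c "
from h import *
go(13.5,50.3,11,.0507)
im,d,W=grab('scene');cv2.imwrite('pics/s1.png',cv2.resize(im[150:310,80:320,::-1],None,fx=3,fy=3))"
```

```text
t 8.375 tcp [ 0.54404549 -0.1435506   0.11165909] yaw 101.73970609864391 F [ 0.25785942 -0.13018941 -4.06175092] w 0.31796874417927395
move [-0.004 -0.009  0.508] turn 0.006
```

View pics/s1.png

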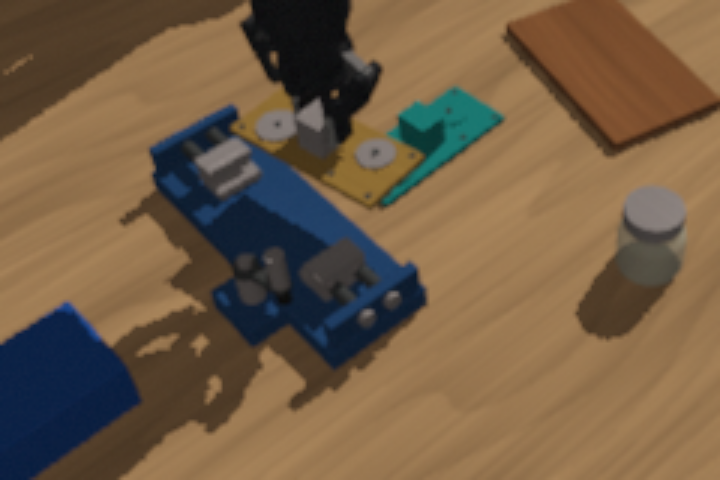

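The plate is held level beside the holder at a slight yaw. I lower it with its -x end inside jaw a and its +x end clear beside jaw b, both at slot height. Then I slide it in from the side.

Emit:
servo_tool(motion=[-1,0,-0.01,0.2,0,-1,0,-0.01,0.4,0,-1,0,-0.01,0.5,0,-1,0,-0.01,0.5,0,-1,0,-0.01,0.5,0])

```text
time: 9.05
tool_pos: [0.5434, -0.1453, 0.0527]
tool_rot: [0.001, 0.632, 0.775, 0.0]
contact_force: [0.1, -0.1, -3.2]
gripper_width: 0.311
grasp_force: 61.1
```

```bash
python3 -c "
from h import *
go(-14.5,50.3,11,.0507)"
```

```text
t 9.05 tcp [ 0.54341328 -0.14531673  0.05273645] yaw 101.64502736027295 F [ 0.05739116 -0.08308964 -3.18316878] w 0.311316203208886
move [ 0.055 -0.23   0.016] turn 0.004
```

Emit:
servo_tool(motion=[-1,0,0,0.012,0,-1,0.02,-0.08,0.012,0,-1,0.04,-0.16,0.012,0,-1,0.05,-0.23,0.012,0,-1,0.05,-0.23,0.012,0])

```text
time: 9.68
tool_pos: [0.5145, -0.1449, 0.0505]
tool_rot: [0.001, 0.632, 0.775, 0.001]
contact_force: [4.4, 1.2, -3.7]
gripper_width: 0.317
grasp_force: 61.1
```

```bash
python3 -c "
from h import *
go(-14.5,50.3,11,.0507)
go(-13.8,25,5.5,.0507)"
```

```text
t 9.675 tcp [ 0.51447836 -0.14487269  0.05050542] yaw 101.5857510007681 F [ 4.44290775  1.21120728 -3.67204559] w 0.3172414969192144
move [ 0.002  0.006 -0.002] turn 0.003
t 9.675 tcp [ 0.51447836 -0.14487269  0.05050542] yaw 101.5857510007681 F [ 4.44290775  1.21120728 -3.67204559] w 0.3172414969192144
move [-0.205 -0.028 -0.002] turn 0.125
```

Force on the jaw is 4.4 N, so it has moved about 12 mm out as planned. Now I swing the other end in.

Emit:
servo_tool(motion=[-1,-0.05,-0.007,0,0.03,-1,-0.1,-0.014,0,0.06,-1,-0.15,-0.02,0,0.095,-1,-0.2,-0.025,0,0.125,-1,-0.2,-0.025,0,0.125])

```text
time: 10.3
tool_pos: [0.5171, -0.1689, 0.0502]
tool_rot: [0.001, 0.67, 0.743, 0.001]
contact_force: [5.8, 2.3, -4.3]
gripper_width: 0.314
grasp_force: 61.1
```

```bash
python3 -c "
from h import *
go(-13,0,0,.0507)"
```

```text
t 10.3 tcp [ 0.51710288 -0.16891638  0.05022402] yaw 95.9102419772212 F [ 5.8308985   2.25368208 -4.27617617] w 0.31428133363348687
move [-0.213 -0.02  -0.004] turn 0.121
```

Emit:
servo_tool(motion=[-1,-0.05,-0.005,0,0.03,-1,-0.1,-0.01,0,0.06,-1,-0.15,-0.015,0,0.09,-1,-0.21,-0.02,0,0.12,-1,-0.21,-0.02,0,0.12])

```text
time: 10.92
tool_pos: [0.5173, -0.1943, 0.0502]
tool_rot: [0.001, 0.704, 0.71, 0.001]
contact_force: [5.1, 0.7, -4.4]
gripper_width: 0.314
grasp_force: 61.1
```

```bash
python3 -c "
from h import *
go(0,0,0,.0482)
im,d,W=grab('scene');cv2.imwrite('pics/s2.png',cv2.resize(im[170:290,110:260,::-1],None,fx=4,fy=4))"
```

```text
t 10.925 tcp [ 0.51731672 -0.19430703  0.05020841] yaw 90.51521536139406 F [ 5.10369886  0.73878149 -4.41281114] w 0.31380543395087457
move [-0.003  0.108  0.017] turn 0.001
```

View pics/s2.png

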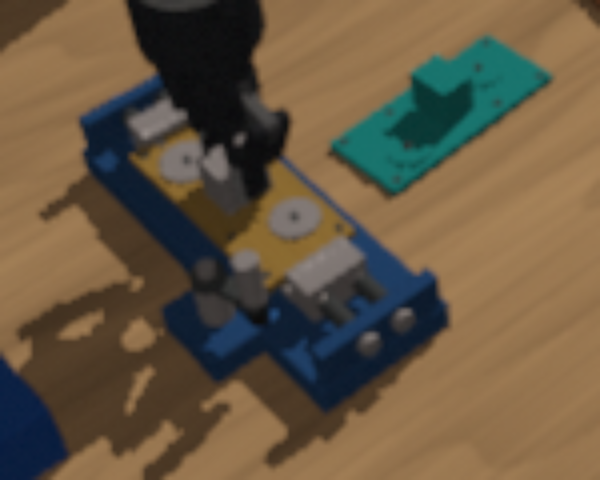

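The plate sits between the jaws with its ends under both lips. Now I centre it.

Emit:
servo_tool(motion=[-1,0,0.03,0,0,-1,0,0.06,0,0,-1,0,0.1,0,0,-1,0,0.1,0.01,0,-1,0,0.1,0.015,0])

```text
time: 11.6
tool_pos: [0.5279, -0.1942, 0.0479]
tool_rot: [-0.0, 0.703, 0.711, -0.0]
contact_force: [0.5, -0.2, -1.9]
gripper_width: 0.314
grasp_force: 61.4
```

```bash
python3 -c "
from h import *
go(0,0,0,.0482)
im,d,W=grab('top');p=W
H=W[:,:,2];v,u=np.mgrid[:384,:512]
im,d,W=grab('wrist');H=W[:,:,2];np.savez('w3.npz',im=im,W=W)
for u0,u1 in((0,250),(262,512)):
  m=(u>=u0)&(u<u1)&(H>.049)&(H<.0545)&(W[:,:,1]>-.217)&(W[:,:,1]<-.176)&(np.abs(W[:,:,0]-.5308)>.068)&(np.abs(W[:,:,0]-.5308)<.105)
  print(m.sum(),np.nanpercentile(W[m][:,0],[2,98]) if m.any() else 0)
m=(H>.036)&(H<.0455)&(np.abs(W[:,:,0]-.53)<.09)&(np.abs(W[:,:,1]+.196)<.06);print('plate',np.median(H[m]),np.nanpercentile(W[m][:,1],[1,99]))
"
```

```text
t 11.6 tcp [ 0.52793851 -0.19424092  0.04792387] yaw 90.60677254702622 F [ 0.48306471 -0.19715307 -1.8580661 ] w 0.3139327768720158
move [-0.002  0.02  -0.002] turn 0.003
4513 [0.42941738 0.45414146]
4477 [0.60371041 0.62845446]
plate 0.0406660070009201 [-0.21960572 -0.16048328]
```

Emit:
servo_tool(motion=[-1,0,0.012,0,0,-1,0,0.012,0.004,0,-1,0,0.012,0.004,0])

```text
time: 12.08
tool_pos: [0.5297, -0.1942, 0.0478]
tool_rot: [0.0, 0.703, 0.711, -0.0]
contact_force: [0.0, -0.6, -0.0]
gripper_width: 0.315
grasp_force: 61.6
```

Emit:
servo_tool(motion=[0,0,0,0,0,0,0,0,0,0,0,0,0,0,0,0,0,0,-0.2,0,0,0,0,-0.6,0])

```text
time: 12.7
tool_pos: [0.5277, -0.1931, 0.1176]
tool_rot: [-0.003, 0.703, 0.711, -0.001]
contact_force: [-0.3, -1.0, 0.2]
gripper_width: 0.5
grasp_force: 0.0
```

Emit:
servo_tool(motion=[0,0,0,-0.3,0,0,0,0,-0.7,0,0,0,0,-0.7,0,0,0,0,-0.7,0])

```text
time: 13.2
tool_pos: [0.5295, -0.194, 0.2033]
tool_rot: [-0.0, 0.703, 0.711, -0.0]
contact_force: [-0.1, -0.3, -0.5]
gripper_width: 0.5
grasp_force: 0.0
```

```bash
python3 -c "
from h import *
go(0,0,0,.15)
im,d,W=grab('wrist');H=W[:,:,2];cv2.imwrite('pics/w4.png',im[:,:,::-1])
c=np.array([.5308,-.196])
for sg in(-1,1):
  X=(W[:,:,0]-c[0])*sg
  m=(H>.049)&(H<.0545)&(np.abs(W[:,:,1]-c[1])<.021)&(X>.06)&(X<.11)
  print('jaw',m.sum(),np.nanpercentile(W[m][:,0],[2,98]))
m=(H>.07)&(H<.08)&(np.abs(W[:,:,0]-c[0])<.03)&(np.abs(W[:,:,1]-c[1])<.035);print('block',rect(W[m][:,:2]),np.median(H[m]))
m=(H>.036)&(H<.046)&(np.abs(W[:,:,0]-c[0])<.07)&(np.abs(W[:,:,1]-c[1])<.05);P=W[m];print('plate',np.median(P[:,2]),rect(P[:,:2]),np.linalg.lstsq(np.c_[P[:,:2],np.ones(len(P))],P[:,2],rcond=None)[0])
m=(H>.09)&(H<.106)&(W[:,:,1]<-.2)&(W[:,:,1]>-.3)&(np.abs(W[:,:,0]-.6)<.06);print('knob',m.sum(),rect(W[m][:,:2]) if m.any() else 0)
"
```

```text
t 13.2 tcp [ 0.52949489 -0.19396353  0.20327543] yaw 90.60051129038409 F [-0.07342095 -0.33580997 -0.49162909] w 0.4998303820065843
move [-0.005  0.007  0.444] turn 0.003
jaw 1268 [0.43166624 0.45612899]
jaw 1256 [0.60607343 0.63053403]
block (array([ 530.8, -195.5]), 36.4, 27.7, -89.02) 0.07421857648465935
plate 0.04059866486022912 (array([ 530.8, -203.1]), 140.0, 85.9, 0.02) [-0.0008369  -0.00539     0.04023633]
knob 350 (array([ 616. , -245.6]), 15.3, 15.2, -84.18)
```

View pics/w4.png

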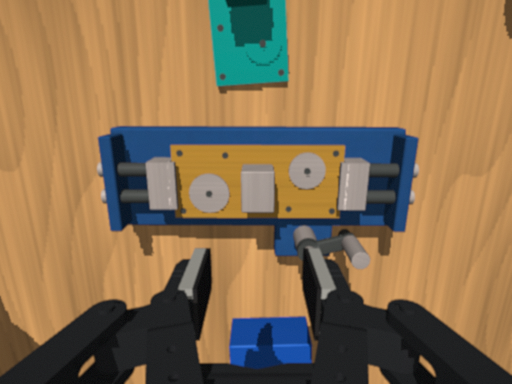

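The plate is seated at (530.8, -195.5) mm with the block top at 74 mm, matching the seat. Next I cage the knob at (616, -246) loosely and swing it along its arc.

Emit:
servo_tool(motion=[0,-0.438,0.717,0,0.858,0,-0.438,0.717,0,0.858,0,-0.438,0.717,0.3,0.858,0,-0.438,0.717,0.6,0.858,0,-0.438,0.717,0.6,0.858])

```text
time: 13.88
tool_pos: [0.6128, -0.244, 0.125]
tool_rot: [-0.005, 0.899, 0.439, -0.003]
contact_force: [-0.0, -0.3, -0.7]
gripper_width: 0.496
grasp_force: 0.0
```

```bash
cat >> h.py <<'E'
def to(x,y,z):
    s=manip.state();T=T_tool(s);print(s["time"],s["tool_pos"],yaw(s),s["contact_force"])
    print(np.round(T[:3,:3].T@(np.array([x,y,z])-s["tool_pos"])/.12,3))
E
python3 -c "
from h import *
to(.616,-.2457,.071)"
```

```text
13.875 [ 0.61278984 -0.24395637  0.12503148] 52.060543433327176 [-0.0100497  -0.26736178 -0.68858281]
[0.006 0.035 0.45 ]
```

Emit:
servo_tool(motion=[0,0,0,0,0,0,0,0,0.25,0,0,0,0,0.5,0,0,0,0,0.5,0,0,0,0,0.5,0])

```text
time: 14.5
tool_pos: [0.6176, -0.2465, 0.0742]
tool_rot: [0.002, 0.899, 0.439, 0.001]
contact_force: [1.0, -0.4, 0.3]
gripper_width: 0.495
grasp_force: 0.0
```

Emit:
servo_tool(motion=[-0.48,0,0,0,0,-0.48,0,0,0,0,-0.48,0,0,0,0])

```text
time: 14.88
tool_pos: [0.6165, -0.2459, 0.0722]
tool_rot: [0.0, 0.899, 0.438, 0.0]
contact_force: [1.0, -0.2, -0.1]
gripper_width: 0.261
grasp_force: 0.0
```

```bash
python3 -c "
from h import *
s=manip.state();T=T_tool(s);h=np.array([.5793,-.2556]);p0=s['tool_pos'];print(p0,yaw(s),s['contact_force'],s['gripper_width'])
for a in(27,40,53,66,79,92,96):
  q=h+.0382*np.array([np.cos(np.radians(a+.45)),np.sin(np.radians(a+.45))])
  print(a,np.round(T[:3,:3].T@(np.r_[q,.07]-p0)/.12,3))"
```

```text
[ 0.61653315 -0.2459008   0.07221469] 51.991772650518506 [ 0.98560936 -0.20368017 -0.05069836] 0.26100063526255224
27 [ 0.035 -0.062  0.018]
40 [ 0.057 -0.131  0.018]
53 [ 0.063 -0.203  0.018]
66 [ 0.054 -0.274  0.018]
79 [ 0.028 -0.342  0.018]
92 [-0.013 -0.401  0.018]
96 [-0.028 -0.418  0.018]
```

Emit:
servo_tool(motion=[-0.48,0.035,-0.06,0,0,-0.48,0.05,-0.1,0,0,-0.48,0.057,-0.13,0,0,-0.48,0.062,-0.165,0,0,-0.48,0.063,-0.2,0,0])

```text
time: 15.5
tool_pos: [0.6016, -0.2248, 0.0715]
tool_rot: [-0.0, 0.899, 0.438, -0.0]
contact_force: [2.3, -1.5, -0.0]
gripper_width: 0.261
grasp_force: 0.8
```

Emit:
servo_tool(motion=[-0.48,-0.002,-0.035,0,0,-0.48,-0.009,-0.07,0,0,-0.48,-0.02,-0.105,0,0,-0.48,-0.035,-0.14,0,0,-0.48,-0.035,-0.14,0,0])

```text
time: 16.12
tool_pos: [0.5854, -0.2179, 0.0713]
tool_rot: [-0.0, 0.899, 0.438, -0.001]
contact_force: [0.3, 1.1, -0.7]
gripper_width: 0.257
grasp_force: 0.0
```

Emit:
servo_tool(motion=[-0.48,-0.02,-0.03,0,0,-0.48,-0.041,-0.06,0,0,-0.48,-0.05,-0.075,0,0,-0.48,-0.05,-0.075,0,0])

```text
time: 16.62
tool_pos: [0.575, -0.2172, 0.0715]
tool_rot: [-0.0, 0.899, 0.438, -0.0]
contact_force: [-0.7, -0.2, 0.1]
gripper_width: 0.26
grasp_force: 0.1
```

```bash
python3 -c "
from h import *
to(.5790,-.2174,.072)
im,d,W=grab('top');H=W[:,:,2]
m=(H>.085)&(H<.106)&(np.abs(W[:,:,0]-.58)<.06)&(np.abs(W[:,:,1]+.23)<.05);print(m.sum())"
```

```text
16.625 [ 0.57501306 -0.21717733  0.07153392] 51.97934891405461 [-0.66907558 -0.20618528  0.08036739]
[ 0.019  0.027 -0.004]
0
```

Emit:
servo_tool(motion=[-0.48,-0.01,-0.013,0,0,-0.48,-0.01,-0.013,0,0])

```text
time: 16.92
tool_pos: [0.5746, -0.2175, 0.0718]
tool_rot: [0.001, 0.899, 0.438, 0.001]
contact_force: [4.4, -1.7, -3.1]
gripper_width: 0.258
grasp_force: 2.5
```

Emit:
servo_tool(motion=[-0.48,0.014,0.02,0,0,-0.48,0.014,0.02,0,0,-0.48,0.014,0.02,-0.4,0,-0.48,0.014,0.02,-0.8,0,-0.48,0.014,0.02,-1,0])

```text
time: 17.55
tool_pos: [0.5773, -0.2179, 0.1952]
tool_rot: [0.002, 0.899, 0.438, 0.001]
contact_force: [0.4, 0.7, -0.6]
gripper_width: 0.26
grasp_force: 0.0
```

```bash
python3 -c "
from h import *
to(.5790,-.2174,.2)
im,d,W=grab('wrist');H=W[:,:,2];cv2.imwrite('pics/w5.png',im[:,:,::-1])
c=np.array([.5308,-.196])
m=(H>.07)&(H<.078)&(np.abs(W[:,:,0]-c[0])<.025)&(np.abs(W[:,:,1]-c[1])<.035);print('block',rect(W[m][:,:2]),np.median(H[m]))
m=(H>.094)&(H<.106)&(np.abs(W[:,:,1]+.23)<.06)&(np.abs(W[:,:,0]-.59)<.06)
q=rect(W[m][:,:2]);print('knob',m.sum(),q,np.arctan2(q[0][1]+255.6,q[0][0]-579.3)-.008)
"
```

```text
17.55 [ 0.57727811 -0.21788089  0.19520275] 51.98323023584946 [ 0.39366363  0.68177254 -0.60239297]
[ 0.012  0.009 -0.04 ]
block (array([ 531.3, -195.6]), 36.1, 28.4, -89.2) 0.07425764829649428
knob 353 (array([ 579.8, -217.5]), 15.3, 15.3, 47.71) 1.549673720516561
```

View pics/w5.png

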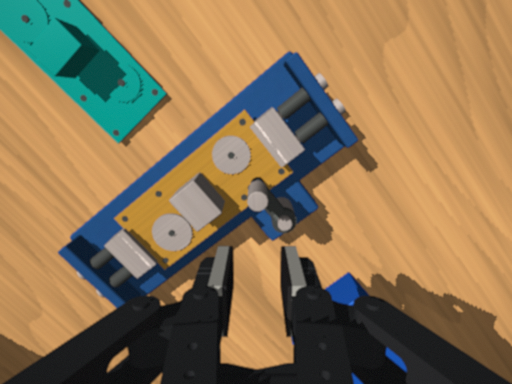

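The plate is seated, with the block at (531.3, -195.6) mm. The arm is at 1.55 rad with its knob at pixel (258,193), square over the plate, and the gripper is clear.

```bash
python3 -c "
from plant import job_done
print(job_done())"
```

```text
the job is handed in; nothing more can be done
None
```

The job is handed in at about 17.6 s: the brass plate is seated level and centred under both lips, the hold-down arm is swung in to about 1.55 rad, and the jar, screwdriver and case were not touched. The result was not reported back.

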